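# Change the projector's air filter

### The job

The projector's air filter is clogged: press in the blue snap tab to release the filter cover, lift the cover off and lay it right way up on the blue coaster, where I will wipe it later. Put the dusty grey filter in the orange washing tray, then set the clean white filter fully home in the projector's empty filter bay. Leave the other loose things on the bench where they are.

Things in the scene. Friction and masses are not known exactly. Their poses are not given: they have to be found in the camera images.
- projector: white home projector, fixed, 200 x 280 x 90 mm (x, y, z); origin: centre of its underside. Flat top deck 90 mm above the origin. -x is the connector side, towards the robot; the lens looks to +x. The filter cover sits on the deck, centred 10 mm to -x and 45 mm to -y of the origin; the deck is clear 60 mm to either side (y) of that centre and runs 30 mm beyond the cover to -x
- bay (a point): centre of the floor of the filter bay, 12 mm below the deck; axes as the projector's. The bay is 81 x 47 mm (x, y) and 12 mm deep, square-edged, for a 76 x 42 mm cartridge (2.5 mm play all round). A seated cartridge stands on this point and rises 12 mm above the deck
- cover: light grey louvred filter cover, loose, 80 g: hood 120 x 60 mm (x, y), 24 mm high, straight sides, can be gripped across the 60 mm; origin: centre of its skirt's lower edge, at deck height when closed; axes then as the projector's. Its tab and two rear hooks go 8.5 mm below the skirt: on a flat surface it stands level on them, origin 8.5 mm up
- tab_pad (a point): centre of the outer face of the ribbed blue thumb pad on the snap tab, middle of the cover's -x end; pad 24 mm wide, from 2 to 9 mm above the deck, 3 mm proud of the end face. Press it level towards +x with a tip reaching below 6 mm over the deck: 3 to 5 mm, 4 to 10 N. Still pressing, draw it up 15 mm (friction carries the cover's end), then back off to -x; else it may catch again
- tab (a joint): flexing of the snap tab, hinged along the top of the cover's end: about 0 to 0.03 at rest, grows to 0.28 rad as it is pressed inward; from about 0.15 rad its nose is free of the deck. It springs back when let go
- dusty_filter: grey-brown filter cartridge, loose, 45 g, 76 x 42 x 24 mm (x, y, z), a plain block to the gripper; origin: centre of its underside. Starts seated in the bay under the cover; grip it across the 42 mm by the 12 mm that stand above the deck
- clean_filter: white filter cartridge, loose, 45 g, 76 x 42 x 24 mm (x, y, z), the same from both ends; origin: centre of its underside; starts lying flat on the bench
- coaster: round blue silicone coaster, fixed, 110 mm across, inner face 4 mm and narrow rim 5 mm above the bench; origin: centre of its underside
- tray: orange open washing tray, fixed, 180 x 140 x 35 mm (x, y, z), walls and floor 4 mm thick; origin: centre of its underside
- tumbler: stainless steel tumbler, loose, 74 mm across, 110 mm high; origin: centre of its underside; leave alone
- paperweight: green glass paperweight, loose, 70 mm across, 50 mm high; origin: centre of its underside; leave alone
- controller: black game controller, loose, about 100 x 165 x 48 mm; origin: centre of its underside; leave alone
- remote: dark remote control, loose, 160 x 44 x 18 mm; origin: centre of its underside; leave alone
- game_case: blue game case, loose, 170 x 105 x 11 mm; origin: centre of its underside; leave alone
- cover_front (a point): middle of the skirt's lower edge at the cover's -x end, which the snap tab holds down. At the +x end two hooks reach 3.5 mm to +x under the deck. Freed, the -x end rises about 13 mm and stays ajar, the cover pivoting on its +x edge (tilt 0.11 rad, origin 6 mm over the deck). To free the hooks, grip the ajar cover, draw it 6 to 9 mm to its -x, then lift
- lift_spring (a joint): rise of two small leaf springs in the deck under the cover's side walls near its -x end: 0 with the cover closed, 0.012 m when they have lifted the released cover ajar (3.2 N falling to 2.2 N)
Things that resemble listed ones, but are neither listed nor needed, are in the scene too. There is more than one size of the clean_filter; the job needs the largest.

How it is judged:
On the way, in this order (a step that is already met when the one before it is completed fails the run):
1. the snap tab is pressed in by a finger while the cover is still closed (value of joint tab above 0.13 rad and contact force between the fingers and cover above 0.5 N and z of cover in the frame of bay below 0.016 m).
2. the cover is lifted clear of the deck (z of cover in the frame of bay above 0.035 m), for 0.1 s.
3. the dusty filter is lifted out of the bay (z of dusty_filter in the frame of bay above 0.03 m), for 0.1 s.
At the end, for the whole second after the job is handed in: Cover at rest right way up on the coaster (centres within 35 mm, origin below 22 mm, tilt under 0.15 rad); dusty filter at rest inside the tray (origin below 32 mm); clean filter at rest on the bay's floor (within 3 mm in height, 5 mm sideways, tilt under 0.06 rad) (horizontal distance between cover and coaster below 0.035 m and height (world z) of cover below 0.022 m and angle between cover's own z axis and vertical below 0.15 rad and linear speed of each of cover, dusty_filter, clean_filter below 0.02 m/s and x of dusty_filter in the frame of tray between -0.075 and 0.075 m and y of dusty_filter in the frame of tray between -0.058 and 0.058 m and height (world z) of dusty_filter below 0.032 m and horizontal distance between clean_filter and bay below 0.005 m and z of clean_filter in the frame of bay between -0.003 and 0.003 m and angle between clean_filter's own z axis and vertical below 0.06 rad); the robot touches nothing.
It fails at once if the tumbler, paperweight, controller, remote or game case is moved more than 30 mm (distance of any of tumbler, paperweight, controller, remote, game_case from where it was at the start of the episode above 0.03 m).
It fails at once if the cover is dropped (falls or flies at over 0.7 m/s out of the fingers) (linear speed of cover above 0.7 m/s and contact force between the fingers and cover below 0.05 N).
It fails at once if the clean filter is dropped (falls or flies at over 0.7 m/s out of the fingers) (linear speed of clean_filter above 0.7 m/s and contact force between the fingers and clean_filter below 0.05 N).
It also fails if it takes over 67 s, if anything falls off the work surface, if the arm or the gripper's body presses on something with over 40 N, if the wrist force passes 120 N, or if a joint passes its speed limit or range.

### The arm

A 7-joint arm with a two-finger parallel gripper is mounted at the origin on the work surface. World frame = base frame: x ahead of the robot, y to its left, z up, the work surface at z = 0. Lengths are in m, angles in rad, forces in N, time in s.
With the tool pointing down it reaches from about 0.425 to 0.8 m from the base axis. Payload 8.3 kg.
Tool frame: the origin (TCP) lies midway between the tips of the shut fingers; the grasp point (between the pads) lies 19 mm behind it (env.pinch_z is the z of the grasp point in the tool frame, in m); z points along the fingers, y is the line along which they close (so a half turn about z gives the same grasp; the last joint's range is limited). The gripper opens to 85 mm and grips with 20 to 120 N. Pads are 22 mm wide; open, the fingers measure 114 mm over their backs; the gripper's body (76 mm by 85 mm) begins 54 mm behind the grasp point. The pads swing forward as they close: fully open they stand 13 mm farther back than shut.
Start: joints at [-1.391, 0.383, 0.016, 1.37, -0.006, 1.388, -0.046], TCP at [0.15, 0.607, 0.231] pointing down, gripper open.
Joint ranges: [-2.95, 2.95], [-0.25, 2.06], [-1.52, 1.56], [0.18, 2.33], [-1.44, 4.58], [0.02, 2.06], [-3.01, 3.01]. Speed limits (rad/s): [2.39, 2.39, 3.01, 3.01, 3.14, 3.14, 3.14].

### API

Orientations are given as a unit quaternion [x, y, z, w].
In Python, from workcell import get_obs, snapshot, calibration, job, env gives the robot as it stands.
- The arm moves only by the shell command python3 -m jog 'ROWS' [FORCE]. ROWS is JSON, one flat list of numbers, 7 for each row, row after row: the turn, a rotation vector about the world's x, y, z in rad, then the shift along the world's x, y, z in cm, then the closure, from 0 (fully open) to 1 (shut). In form: [rx, ry, rz, dx, dy, dz, hand, rx, ry, rz, dx, dy, dz, hand, ...]. A call has 1 to 20 rows; each row is the pose to reach, as a shift and turn from the pose commanded when the call began; what a row does not reach only later rows make up. A row lasts 1/12 s, in which the tool goes at most 41.7 mm and 7.16 degrees, less where a joint would pass 70% of its speed; a pose out of reach is approached as far as the arm can. A call with a gripper value outside its range is refused whole. The fingers move at their own pace and stop on an object; FORCE is the grip in N (left out, the last holds). Time passes only in rows, so rows that repeat a pose let the fingers close. It gives the time, the measured TCP pose, the force, the opening and the grip force at its end, in the units of the state.
- get_obs(): the state, without advancing time (a new reading comes with each control period).
- snapshot(name): name is "side" or "top" or "wrist"; returns (picture, depth): 400x640x3 uint8, red, green, blue; 400x640 float32, m along the optical axis (not along the pixel's ray), 0 where there is no reading.
- calibration(name): a dict with "K" (3x3 intrinsics, pixels), "R" (3x3) and "t" (3): a world point X has camera coordinates R X + t; the wrist camera has in their place "tool_from_camera" (4x4, takes a point from camera to tool coordinates, whose origin is the TCP and whose axes are the flange's). Camera axes: x right, y down, z forward; pixel columns grow to the right and rows downward; lengths in m; the calibration is good to about 2 mm. The wrist camera is an equidistant fisheye: a pixel r from the principal point sees the ray r / f radians off the axis. A picture is of the moment at which its call begins: read the wrist's pose just before it. calibration takes no time and is no camera call.
- job.sign_off(): hands the job in; it is judged then, once.
The state is a dict: "time": time; "joints": joint angles; "joint_vel": joint speeds; "effort": joint torques, N m; "position": TCP position; "tool_rot": TCP orientation; "force": force on the tool from outside, world axes, zero at the start; "ft_torque": the same for the moment, N m; "grip_width": opening from 0.0 (shut) to 1.0 (fully open); "gripper_force": force on a finger pad.
Only numpy, scipy, OpenCV 4.12 (cv2) and the standard library are available. Lean on these libraries where they do the work, as an engineer would, in place of code of your own. Each camera call takes 0.05 s, during which the arm holds its last target. There are 200 camera calls.

## Working session

There is one attempt and no reset: what is moved stays moved. The work goes in short steps, Python scripts to look and compute and a shell command to move; the robot and the scene stay as the last step left them, time stands still between calls to the robot, and variables do not carry over. Pictures are saved under pics/ and viewed, at most 13 in all, crops included, and the job is handed in when it is done.

```bash
ls; mkdir -p pics; python3 - <<'E'
from workcell import *
import cv2,numpy as np
o=get_obs();print(o)
ims=[]
for n in("side","top"):
    p,d=snapshot(n);c=calibration(n)
    np.savez(f"{n}.npz",p=p,d=d,**c)
    print(n,c)
    cv2.imwrite(f"pics/{n}.png",p[:,:,::-1])
E
```

```text
pics
{'time': 0.0, 'joints': array([-1.39084201,  0.38424851,  0.01633703,  1.37114543, -0.00631632,
        1.38823232, -0.04650316]), 'joint_vel': array([ 0.0011617 , -0.00062764, -0.00089436, -0.00093637,  0.00041058,
       -0.00188314,  0.00165662]), 'effort': array([ 3.62291039e-04, -6.27589846e+01,  8.44414439e-01, -3.71823585e+01,
        1.65489083e-02,  1.42224666e-02,  2.82798766e-05]), 'position': array([0.15011236, 0.60617836, 0.23027609]), 'tool_rot': array([ 1.21083294e-01,  9.92641854e-01, -9.85898084e-04, -1.16658376e-04]), 'force': array([ 0.57619651, -0.24191247,  0.39295193]), 'ft_torque': array([-0.01042167,  0.01805447, -0.00330345]), 'gripper_force': 0.0, 'grip_width': 1.0006345988323433}
side {'K': array([[469.40368437,   0.        , 314.25468581],
       [  0.        , 469.40368437, 205.24170554],
       [  0.        ,   0.        ,   1.        ]]), 'R': array([[-0.98268342, -0.18505741,  0.00932964],
       [-0.14700115,  0.74796768, -0.64725189],
       [ 0.11280049, -0.63741518, -0.76221909]]), 't': array([0.53527633, 0.15057335, 1.33601445])}
top {'K': array([[419.62062482,   0.        , 326.29338122],
       [  0.        , 419.62062482, 200.02732145],
       [  0.        ,   0.        ,   1.        ]]), 'R': array([[ 4.36273362e-04, -9.99999647e-01, -7.17541469e-04],
       [-9.84885523e-01, -3.05396743e-04, -1.73206273e-01],
       [ 1.73205992e-01,  7.82261488e-04, -9.84885309e-01]]), 't': array([-0.01455791,  0.56082387,  1.51674943])}
```

View pics/top.png

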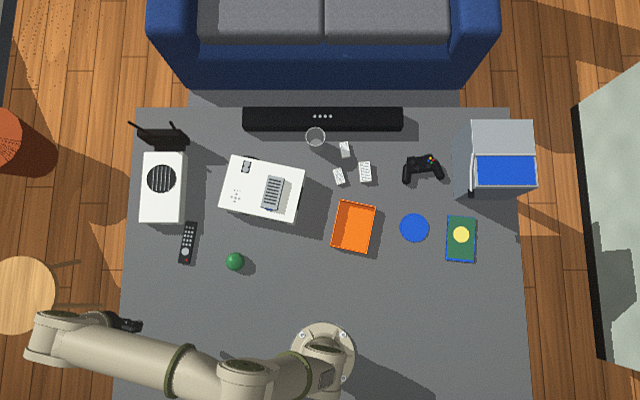

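View pics/side.png

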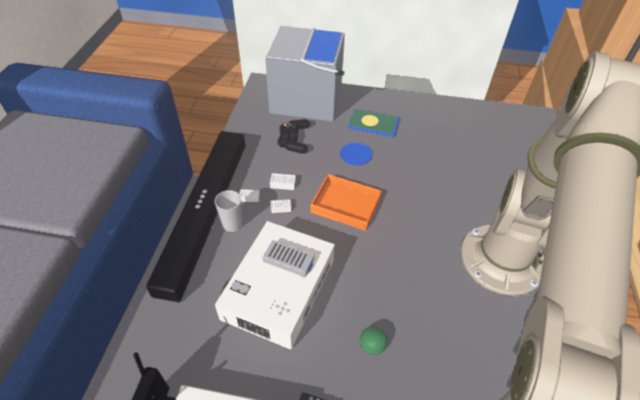

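Top view: the projector is at about (262,188) with its louvred cover at (272,193). Three white filters are at (345,149), (338,177) and (365,171), the last looking largest. The tray is at (354,226) and the coaster at (414,228). The side view agrees.

```bash
cat > h.py <<'E'
import numpy as np,cv2
def world(n):
    z=np.load(f"{n}.npz");d=z['d'];K=z['K'];v,u=np.mgrid[:400,:640]
    c=np.stack([(u-K[0,2])/K[0,0]*d,(v-K[1,2])/K[1,1]*d,d],-1)
    return z['p'],(c-z['t'])@z['R']
def ray(n,u,v,h):
    z=np.load(f"{n}.npz");K=z['K'];r=z['R'].T@np.array([(u-K[0,2])/K[0,0],(v-K[1,2])/K[1,1],1]);o=-z['R'].T@z['t']
    return o+r*(h-o[2])/r[2]
def rect(m,W):
    cs=cv2.findContours(m.astype('u1')if 0 else m.astype(np.uint8),cv2.RETR_EXTERNAL,cv2.CHAIN_APPROX_NONE)[0]
    return cs
E
python3 - <<'E'
from h import *
p,W=world('top')
hsv=cv2.cvtColor(p,cv2.COLOR_RGB2HSV)
u0=np.arange(640)[None,:];v0=np.arange(400)[:,None]
def rep(name,m,hgt):
    m=cv2.morphologyEx(m.astype(np.uint8),cv2.MORPH_OPEN,np.ones((2,2)))
    for c in cv2.findContours(m,cv2.RETR_EXTERNAL,cv2.CHAIN_APPROX_NONE)[0]:
        if cv2.contourArea(c)<25: continue
        pts=np.array([ray('top',*q[0],hgt)[:2] for q in c],np.float32)*1000
        mm=np.zeros_like(m);cv2.drawContours(mm,[c],-1,1,-1)
        print(name,cv2.boundingRect(c),np.round(cv2.minAreaRect(pts)[0],1),np.round(cv2.minAreaRect(pts)[1:][0],1),round(cv2.minAreaRect(pts)[2],1),'medz',np.round(np.median(W[mm>0][:,2])*1000))
box=lambda a,b,c,d:(u0>=a)&(u0<=b)&(v0>=c)&(v0<=d)
print('bench z',np.median(W[300:320,400:500,2]))
Z=W[...,2]
rep('proj',box(205,318,140,240)&(Z>.08)&(Z<.13),.09)
rep('cover',box(240,310,160,225)&(Z>.101)&(Z<.13),.114)
rep('filt',box(328,378,136,190)&(Z>.014)&(Z<.05)&(hsv[...,2]>150),.024)
rep('tray',box(320,390,190,265)&(hsv[...,0]<20)&(hsv[...,1]>150),.035)
rep('coaster',box(392,437,205,250)&(hsv[...,0]>100)&(hsv[...,1]>150),.005)
rep('deckblue',box(240,310,160,225)&(hsv[...,0]>100)&(hsv[...,0]<125)&(hsv[...,1]>130),.095)
rep('tumbler',box(300,332,120,150)&(Z>.05),.11)
E
```

```text
bench z -0.0009048133383185825
proj (219, 156, 87, 69) [596.8 217.2] [281.3 209.6] 77.7 medz 91.0
cover (262, 176, 24, 36) [571.  176.1] [ 62.2 125.4] 77.6 medz 114.0
filt (360, 163, 13, 20) [ 672.3 -165.5] [76.2 42.5] 5.1 medz 21.0
tray (331, 200, 46, 55) [ 462.5 -116.4] [139.5 181.6] 77.7 medz 4.0
coaster (401, 215, 29, 28) [ 459.3 -350.6] [102.7 106.8] 0.0 medz 3.0
tumbler (309, 143, 17, 8) [747.   18.4] [24.4 59.7] 7.9 medz 65.0
tumbler (301, 121, 33, 21) [808.9  20.2] [ 77.2 118.6] 0.0 medz 63.0
```

```bash
python3 -m jog '[0,0,0.028,35,-41.6,0,1,0,0,0.028,35,-41.6,0,1,0,0,0.028,35,-41.6,0,1,0,0,0.028,35,-41.6,0,1,0,0,0.028,35,-41.6,0,1,0,0,0.028,35,-41.6,0,1,0,0,0.028,35,-41.6,0,1,0,0,0.028,35,-41.6,0,1,0,0,0.028,35,-41.6,0,1,0,0,0.028,35,-41.6,0,1,0,0,0.028,35,-41.6,0,1,0,0,0.028,35,-41.6,0,1,0,0,0.028,35,-41.6,0,1,0,0,0.028,35,-41.6,0,1,0,0,0.028,35,-41.6,0,1,0,0,0.028,35,-41.6,0,1,0,0,0.028,35,-41.6,0,1,0,0,0.028,35,-41.6,0,1]' 30
cat >> h.py <<'E'
from scipy.spatial.transform import Rotation as R_
def wshot(tag):
    from workcell import get_obs,snapshot,calibration
    o=get_obs();p,d=snapshot("wrist");c=calibration("wrist")
    np.savez(tag+".npz",p=p,d=d,K=c['K'],T=c['tool_from_camera'],pos=o['position'],rot=o['tool_rot'])
    cv2.imwrite(f"pics/{tag}.png",p[:,:,::-1]);print(np.round(o['position']*1000,1),R_.from_quat(o['tool_rot']).as_matrix()[:,1].round(4),o['time'])
def wray(tag,u,v):
    z=np.load(tag+".npz");K=z['K'];a=np.array([(u-K[0,2])/K[0,0],(v-K[1,2])/K[1,1]]);r=np.hypot(*a)
    d=np.array([*(a/max(r,1e-9)*np.sin(r)),np.cos(r)]);T=z['T'];Rt=R_.from_quat(z['rot']).as_matrix()
    return Rt@T[:3,3]+z['pos'],Rt@T[:3,:3]@d,d[2]
def wpix(tag,u,v,h):
    o,d,_=wray(tag,u,v);return o+d*(h-o[2])/d[2]
def wdep(tag,u,v):
    o,d,c=wray(tag,u,v);return o+d*np.load(tag+".npz")['d'][v,u]/c
E
python3 -c "
from h import *
wshot('w1')"
```

```text
time: 1.6
position: [0.4993, 0.1923, 0.2311]
tool_rot: [0.106, 0.994, 0.0, -0.0]
force: [-1.0, 0.5, -0.2]
grip_width: 0.001
gripper_force: 0.0
[499.3 192.3 231.1] [2.102e-01 9.777e-01 2.000e-04] 1.6
```

View pics/w1.png

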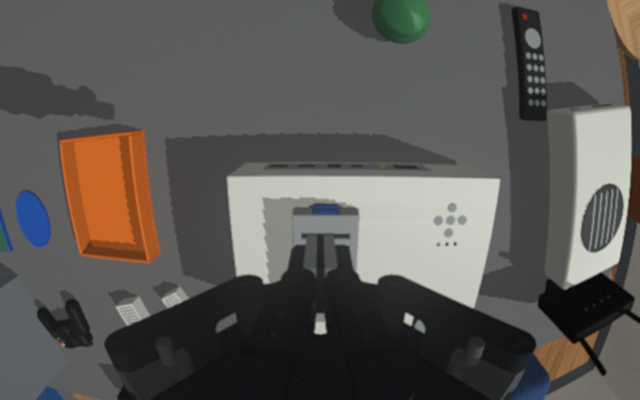

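The wrist view shows the blue tab pad at about (325,209), on the cover's near end, with the cover's top corners at about (294,214) and (357,214).

```bash
python3 - <<'E'
from h import *
p=np.load('w1.npz')['p'];h=cv2.cvtColor(p,cv2.COLOR_RGB2HSV).astype(int)
m=np.zeros((400,640),bool);s=np.s_[195:225,285:365]
m[s]=(h[s][...,0]>100)&(h[s][...,0]<130)&(h[s][...,1]>110)
v,u=np.nonzero(m);print(u.min(),u.max(),v.min(),v.max(),m.sum())
a=wpix('w1',u.min(),np.median(v),.096);b=wpix('w1',u.max(),np.median(v),.096)
print('pad ends',a,b,'mid',(a+b)/2, 'depthpt',wdep('w1',int(np.median(u)),int(np.median(v))))
# deck corners and cover corners
cv2.imwrite('pics/w1c.png',cv2.resize(p[150:290,215:515,::-1],None,fx=2.6,fy=2.6,interpolation=cv2.INTER_CUBIC))
ex=np.array([.977,-.213]);ey=np.array([.213,.977])
for q in [(325,v.min()),(325,v.max()),(294,213),(357,213),(330,240)]:
    w=wdep('w1',*[int(k) for k in q]);d=w[:2]-[.571,.1761];print(q,(w*1000).round(1),'in cover frame',(d@ex*1000).round(1),(d@ey*1000).round(1))
E
```

```text
313 338 205 213 206
pad ends [0.51975798 0.18093486 0.096     ] [0.52470416 0.20391544 0.096     ] mid [0.52223107 0.19242515 0.096     ] depthpt [0.52082633 0.1921672  0.10001116]
(325, np.int64(205)) [517.8 192.8  97.4] in cover frame -55.5 5.0
(325, np.int64(213)) [521.8 191.8 108.6] in cover frame -51.4 4.9
(294, 213) [515.8 164.5 109. ] in cover frame -51.5 -23.0
(357, 213) [528.3 220.2 107.6] in cover frame -51.1 34.0
(330, 240) [491.  198.6 240. ] in cover frame -83.0 4.9
```

View pics/w1c.png

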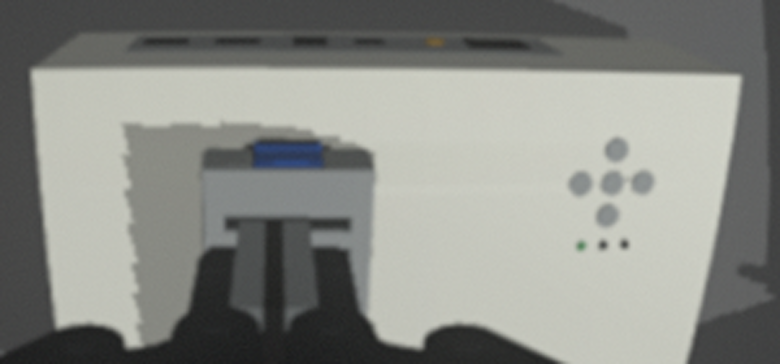

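```bash
python3 -m jog '[0,0,0,0,0.3,-4,1,0,0,0,0,0.3,-8,1,0,0,0,0,0.3,-11,1,0,0,0,0,0.3,-12.5,1,0,0,0,0,0.3,-13.2,1,0,0,0,0,0.3,-13.7,1,0,0,0,0,0.3,-13.7,1,0,0,0,0,0.3,-13.7,1]'
python3 -c "
from h import *
wshot('w2')"
```

```text
time: 2.32
position: [0.5009, 0.1943, 0.0955]
tool_rot: [0.107, 0.994, 0.001, 0.001]
force: [0.7, 0.2, 0.6]
grip_width: 0.004
gripper_force: 0.0
[500.9 194.3  95.5] [0.2126 0.9771 0.0012] 2.3167
```

View pics/w2.png

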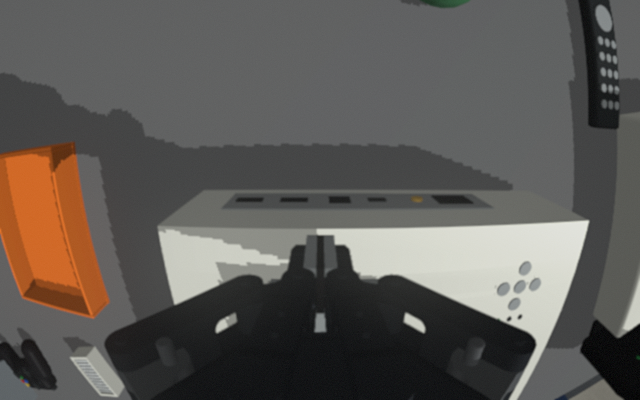

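Fingers stand in front of the tab over the clear deck strip: tips at about (320,240), deck edge at row 225. Now feel for the pad.

```bash
python3 -m jog '[0,0,0,0.2,0.05,-0.15,1,0,0,0,0.4,0.0,-0.2,1,0,0,0,0.5,0,-0.2,1,0,0,0,0.5,0,-0.2,1]'; python3 -m jog '[0,0,0,0.1,-0.02,0,1,0,0,0,0.2,-0.04,0,1,0,0,0,0.2,-0.04,0,1]';python3 -m jog '[0,0,0,0.1,-0.02,0,1,0,0,0,0.2,-0.04,0,1,0,0,0,0.2,-0.04,0,1]'
```

```text
time: 2.7
position: [0.5055, 0.1937, 0.0926]
tool_rot: [0.107, 0.994, 0.0, 0.0]
force: [0.9, -0.2, 0.6]
grip_width: -0.0
gripper_force: 0.0
time: 2.95
position: [0.5071, 0.1934, 0.0923]
tool_rot: [0.107, 0.994, -0.0, -0.0]
force: [-2.3, 0.3, 1.5]
grip_width: 0.003
gripper_force: 1.0
time: 3.2
position: [0.5092, 0.1929, 0.0923]
tool_rot: [0.107, 0.994, -0.0, -0.0]
force: [-2.6, 0.9, 1.9]
grip_width: 0.001
gripper_force: 1.3
```

```bash
python3 -m jog '[0,0,0,0.1,-0.02,0,1,0,0,0,0.2,-0.04,0,1,0,0,0,0.2,-0.04,0,1]'; python3 -m jog '[0,0,0,0.05,-0.01,0,1,0,0,0,0.1,-0.02,0,1,0,0,0,0.1,-0.02,0,1]'
```

```text
time: 3.45
position: [0.5109, 0.1925, 0.0922]
tool_rot: [0.107, 0.994, -0.0, -0.0]
force: [-4.1, 0.6, 2.5]
grip_width: 0.001
gripper_force: 2.0
time: 3.7
position: [0.511, 0.1925, 0.0918]
tool_rot: [0.107, 0.994, -0.0, -0.001]
force: [-6.8, 1.3, 2.8]
grip_width: -0.002
gripper_force: 3.5
```

```bash
python3 -m jog '[0,0,0,0.03,0,0.3,1,0,0,0,0.03,0,0.6,1,0,0,0,0.03,0,0.9,1,0,0,0,0.03,0,1.2,1,0,0,0,0.03,0,1.5,1,0,0,0,0.03,0,1.6,1]'; python3 -m jog '[0,0,0,-0.8,0.17,0,1,0,0,0,-2,0.43,0,1,0,0,0,-4,0.85,2,1,0,0,0,-4,0.85,6,0,0,0,0,-4,0.85,10,0,0,0,0,-4,0.85,10,0,0,0,0,-4,0.85,10,0]'; python3 -c "
from h import *
wshot('w3')"
```

```text
time: 4.2
position: [0.5131, 0.1922, 0.109]
tool_rot: [0.107, 0.994, 0.0, 0.001]
force: [-1.7, 0.7, -0.4]
grip_width: -0.002
gripper_force: 0.8
time: 4.78
position: [0.474, 0.2014, 0.2113]
tool_rot: [0.107, 0.994, 0.002, 0.003]
force: [-0.9, -1.3, -0.8]
grip_width: 0.566
gripper_force: 0.0
[474.  201.4 211.3] [0.2133 0.977  0.0044] 4.7833
```

View pics/w3.png

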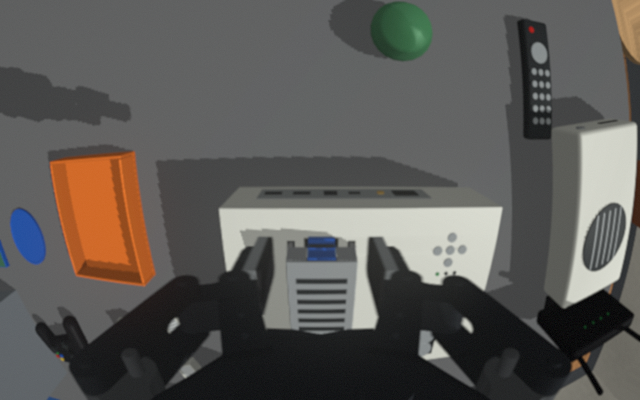

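The cover front is at rows 240–262, with blue visible from 237 to 262, and the cover lies between columns 287 and 355, centred between the open fingers. Checking that it is ajar.

```bash
python3 - <<'E'
from h import *
ex=np.array([.977,-.213]);ey=np.array([.213,.977])
for q in [(305,266),(321,268),(345,268),(300,310),(345,310),(345,325),(287,280),(292,280),(350,280),(353,280),(250,225),(240,225),(400,225)]:
    w=wdep('w3',*q);d=w[:2]-[.571,.1761];print(q,(w*1000).round(1),(d@ex*1000).round(1),(d@ey*1000).round(1))
p=np.load('w3.npz')['p']
for r in(270,285,300):
    g=p[r,275:370].astype(int).sum(1)//3; print(r,list(g))
E
```

```text
(305, 266) [527.  177.2 125.2] -43.2 -8.3
(321, 268) [530.9 190.  126.8] -42.1 5.0
(345, 268) [535.8 209.4 126. ] -41.5 25.0
(300, 310) [575.3 160.5 119.3] 7.5 -14.3
(345, 310) [583.8 201.2 120.1] 7.2 27.3
(345, 325) [602.9 198.  119. ] 26.5 28.1
(287, 280) [538.2 158.5 123.7] -28.3 -24.2
(292, 280) [539.  162.8 123.9] -28.4 -19.8
(350, 280) [550.  211.4 123.5] -28.0 30.0
(353, 280) [550.2 213.9 124.1] -28.4 32.5
(250, 225) [494.2 130.8  89. ] -65.4 -60.6
(240, 225) [492.  121.5  89.5] -65.5 -70.1
(400, 225) [524.9 267.5  87.6] -64.5 79.5
270 [np.int64(124), np.int64(135), np.int64(140), np.int64(139), np.int64(138), np.int64(140), np.int64(139), np.int64(140), np.int64(139), np.int64(139), np.int64(132), np.int64(122), np.int64(130), np.int64(139), np.int64(139), np.int64(139), np.int64(141), np.int64(139), np.int64(140), np.int64(139), np.int64(140), np.int64(140), np.int64(139), np.int64(139), np.int64(141), np.int64(140), np.int64(139), np.int64(139), np.int64(140), np.int64(140), np.int64(140), np.int64(140), np.int64(140), np.int64(140), np.int64(140), np.int64(140), np.int64(1
[... 2982 characters left out ...]
80), np.int64(80), np.int64(79), np.int64(80), np.int64(78), np.int64(79), np.int64(79), np.int64(78), np.int64(79), np.int64(78), np.int64(79), np.int64(78), np.int64(77), np.int64(76), np.int64(77), np.int64(76), np.int64(77), np.int64(75), np.int64(76), np.int64(75), np.int64(73), np.int64(74), np.int64(71), np.int64(73), np.int64(91), np.int64(121), np.int64(136), np.int64(139), np.int64(139), np.int64(139), np.int64(140), np.int64(140), np.int64(148), np.int64(170), np.int64(188), np.int64(198), np.int64(199), np.int64(199), np.int64(199), np.int64(198), np.int64(199), np.int64(199), np.int64(198), np.int64(200), np.int64(199), np.int64(199), np.int64(199), np.int64(199), np.int64(200)]
```

```bash
python3 -m jog '[0,0,0,4,-0.87,0,0,0,0,0,8,-1.74,0,0,0,0,0,10.5,-2.3,0,0,0,0,0,10.5,-2.3,0,0,0,0,0,10.5,-2.3,-3,0,0,0,0,10.5,-2.3,-6,0,0,0,0,10.5,-2.3,-6,0,0,0,0,10.5,-2.3,-6,0]'
```

```text
time: 5.5
position: [0.5755, 0.1773, 0.146]
tool_rot: [0.107, 0.994, -0.001, -0.003]
force: [0.1, 0.4, 0.4]
grip_width: 1.0
gripper_force: 0.0
```

```bash
python3 -m jog '[0,0,0,0.3,0.1,-2,0,0,0,0,0.3,0.1,-4,0,0,0,0,0.3,0.1,-5.2,0,0,0,0,0.3,0.1,-5.2,0,0,0,0,0.3,0.1,-5.2,0]'; python3 -m jog '[0,0,0,0,0,0,0.5,0,0,0,0,0,0,0.6,0,0,0,0,0,0,0.6,0,0,0,0,0,0,0.6,0,0,0,0,0,0,0.6]' 25
```

```text
time: 5.92
position: [0.5806, 0.1789, 0.0971]
tool_rot: [0.107, 0.994, -0.0, -0.0]
force: [-0.3, -0.1, 0.5]
grip_width: 0.999
gripper_force: 0.0
time: 6.33
position: [0.5813, 0.179, 0.0977]
tool_rot: [0.107, 0.994, 0.001, 0.001]
force: [-1.4, -0.3, 5.5]
grip_width: 0.696
gripper_force: 33.4
```

```bash
python3 -m jog '[0,0,0,-0.25,0.05,0.03,0.8,0,0,0,-0.5,0.11,0.06,0.8,0,0,0,-0.75,0.16,0.1,0.8,0,0,0,-0.8,0.17,0.1,0.8,0,0,0,-0.8,0.17,0.1,0.8]' 30; python3 -m jog '[0,0,0,0,0,0.4,0.8,0,0,0,0,0,0.8,0.8,0,0,0,0,0,1.3,0.8,0,0,0,0,0,1.8,0.8,0,0,0,0,0,2.2,0.8]'
```

```text
time: 6.75
position: [0.5727, 0.1806, 0.0978]
tool_rot: [0.107, 0.994, 0.0, 0.0]
force: [0.3, -0.7, 5.4]
grip_width: 0.695
gripper_force: 33.3
time: 7.17
position: [0.5723, 0.1805, 0.1197]
tool_rot: [0.107, 0.994, -0.0, -0.0]
force: [0.2, -0.5, 0.3]
grip_width: 0.693
gripper_force: 32.7
```

```bash
python3 -m jog '[0,0,0,0,0,3,0.8,0,0,0,0,0,6,0.8,0,0,0,0,-3,9,0.8,0,0,0,-1,-6,11,0.8,-0.012,-0.05,0,-3,-10,11,0.8,-0.023,-0.107,0,-5,-14,11,0.8,-0.023,-0.107,0,-6,-18,11,0.8,-0.023,-0.107,0,-7,-22,11,0.8,-0.023,-0.107,0,-7,-26,11,0.8,-0.023,-0.107,0,-8,-30,11,0.8,-0.023,-0.107,0,-9,-34,11,0.8,-0.023,-0.107,0,-9,-38,11,0.8,-0.023,-0.107,0,-10,-42,11,0.8,-0.023,-0.107,0,-10.5,-46,11,0.8,-0.023,-0.107,0,-11,-50,11,0.8,-0.023,-0.107,0,-11.3,-53,11,0.8,-0.023,-0.107,0,-11.3,-53,11,0.8,-0.023,-0.107,0,-11.3,-53,11,0.8]'; python3 - <<'E'
from h import *
wshot('w4')
from workcell import *
p,d=snapshot('side');cv2.imwrite('pics/s4.png',p[:,:,::-1])
a=np.load('w4.npz')['p'];cv2.imwrite('pics/c4.png',np.hstack([a[100:400,120:520],p[0:300,200:600]])[:,:,::-1])
E
```

```text
time: 8.67
position: [0.458, -0.3519, 0.2293]
tool_rot: [0.109, 0.993, -0.006, 0.054]
force: [-0.4, 0.5, -1.8]
grip_width: 0.698
gripper_force: 33.1
[ 458.  -351.9  229.3] [ 2.178e-01  9.760e-01 -7.000e-04] 8.6667
```

View pics/c4.png

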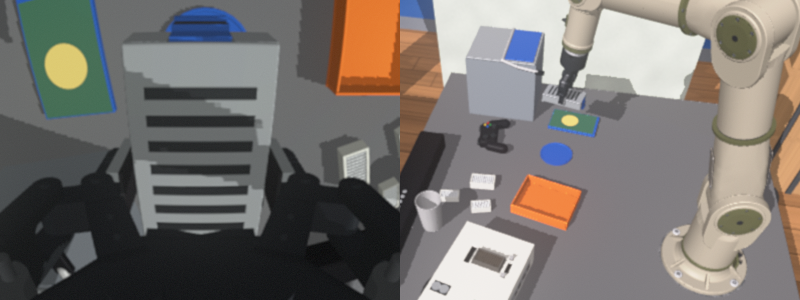

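The cover is held, right way up, with the coaster peeking out behind it at the top of the left half. In the side view the bay shows the dusty filter. Checking that the cover is level.

```bash
python3 - <<'E'
from h import *
for q in [(120+85,100+65),(120+80,100+110),(120+77,100+160),(120+82,100+200),(265+120,160),(265+120,250)]:
    print(q,(wdep('w4',*q)*1000).round(1))
E
```

```text
(205, 165) [ 443.8 -494.7   11. ]
(200, 210) [ 500.2 -523.6   10.6]
(197, 260) [ 571.8 -557.8   14.1]
(202, 300) [ 437.9 -390.7  282.8]
(385, 160) [ 411.7 -316.6  250.6]
(385, 250) [ 451.4 -321.9  250.4]
```

```bash
python3 -m jog '[0,0,0,0,0,-4,0.8,0,0,0,0,0,-8,0.8,0,0,0,0,0,-12,0.8,0,0,0,0,0,-16,0.8,0,0,0,0,0,-19,0.8,0,0,0,0,0,-20.4,0.8,0,0,0,0,0,-20.8,0.8,0,0,0,0,0,-20.8,0.8]'; python3 -m jog '[0,0,0,0,0,-0.2,0.8,0,0,0,0,0,-0.4,0.8,0,0,0,0,0,-0.5,0.8,0,0,0,0,0,-0.5,0.8]'
```

```text
time: 9.43
position: [0.4598, -0.3476, 0.0205]
tool_rot: [0.106, 0.993, -0.005, 0.054]
force: [0.4, -0.6, -1.1]
grip_width: 0.696
gripper_force: 33.0
time: 9.77
position: [0.4601, -0.3497, 0.0171]
tool_rot: [0.107, 0.993, -0.006, 0.055]
force: [0.6, -0.8, -0.3]
grip_width: 0.698
gripper_force: 33.0
```

```bash
python3 -m jog '[0,0,0,0,0,-0.15,0.8,0,0,0,0,0,-0.3,0.8,0,0,0,0,0,-0.3,0.8]';python3 -m jog '[0,0,0,0,0,-0.15,0.8,0,0,0,0,0,-0.3,0.8,0,0,0,0,0,-0.3,0.8]'
```

```text
time: 10.02
position: [0.4599, -0.3498, 0.0136]
tool_rot: [0.107, 0.993, -0.006, 0.055]
force: [0.1, 0.3, 3.3]
grip_width: 0.698
gripper_force: 33.5
time: 10.27
position: [0.4606, -0.3496, 0.0105]
tool_rot: [0.107, 0.993, -0.006, 0.055]
force: [4.8, -0.6, -0.7]
grip_width: 0.694
gripper_force: 33.5
```

```bash
python3 -m jog '[0,0,0,0,0,0.1,0.15,0,0,0,0,0,0.1,0,0,0,0,0,0,0.1,0,0,0,0,0,0,0.2,0,0,0,0,0,0,1,0,0,0,0,0,0,3,0,0,0,0,0,0,7,0,0,0,0,0,0,11,0,0,0,0,0,0,14,0]'; python3 -c "
from h import *
wshot('w5')
for q in [(265+120,160),(265+120,250),(300,200),(300,260)]: print((wdep('w5',*q)*1000).round(1))"; python3 -m jog '[0,0,0,0,4,3,0,0.012,0.05,0,0,8,5,0,0.023,0.107,0,0,12,6,0,0.023,0.107,0,0,16,6,0,0.023,0.107,0,0,20,6,0,0.023,0.107,0,0,24,6,0,0.023,0.107,0,0,28,6,0,0.023,0.107,0,0,32,6,0,0.023,0.107,0,0,36,6,0,0.023,0.107,0,1,40,6,0,0.023,0.107,0,1,44,6,0,0.023,0.107,0,1,48,6,0,0.023,0.107,0,1.4,52,6,0,0.023,0.107,0,1.4,55.1,6,0,0.023,0.107,0,1.4,55.1,6,0,0.023,0.107,0,1.4,55.1,6,0,0.023,0.107,0,1.4,55.1,6,0]'; python3 - <<'E'
from h import *
wshot('w6')
from workcell import *
c=calibration('top');p,d=snapshot('top');np.savez('top2.npz',p=p,d=d,**c)
a=np.load('w6.npz')['p'];b=np.load('w5.npz')['p']
cv2.imwrite('pics/c6.png',np.hstack([a[150:400,200:500],b[100:350,170:470],p[100:350,200:400]])[:,:,::-1])
E
```

```text
time: 11.02
position: [0.4593, -0.3505, 0.1538]
tool_rot: [0.108, 0.993, -0.006, 0.055]
force: [0.7, -0.7, 0.2]
grip_width: 1.003
gripper_force: 0.0
[ 459.3 -350.5  153.8] [ 2.144e-01  9.767e-01 -8.000e-04] 11.0167
[ 4.680e+02 -2.881e+02 -2.000e-01]
[ 570.6 -301.4   -1.5]
[ 478.3 -373.3   32.7]
[ 562.3 -396.3   -1.2]
time: 12.48
position: [0.4736, 0.2005, 0.2104]
tool_rot: [0.108, 0.994, -0.0, 0.0]
force: [-0.1, -1.1, 0.6]
grip_width: 1.0
gripper_force: 0.0
[473.6 200.5 210.4] [ 2.138e-01  9.769e-01 -9.000e-04] 12.4833
```

View pics/c6.png

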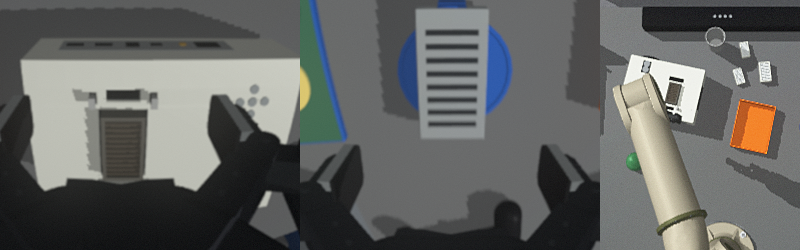

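Left: the dusty filter in the bay, at wrist columns about 300–348 and rows 260–330. Middle: the cover sits right way up, centred on the coaster. Measuring the filter.

```bash
python3 - <<'E'
from h import *
ex=np.array([.977,-.213]);ey=np.array([.213,.977]);C=np.array([.5787,.1785])
f=lambda u,v,h:(lambda d:(round(d@ex*1000,1),round(d@ey*1000,1)))(wpix('w6',u,v,h)[:2]-C)
p=np.load('w6.npz')['p'].astype(int)
for r in (280,300,315):
    g=p[r,285:365].sum(1)//3; print(r,' '.join(map(str,g)))
for c in (310,324,338):
    g=p[245:335,c].sum(1)//3; print(c,' '.join(map(str,g)))
for q in [(301,280),(347,280),(324,262)]: print(q,f(*q,.102),f(*q,.09),(wdep('w6',*q)*1000).round(1))
E
```

```text
280 164 153 143 135 133 131 132 132 133 133 133 132 132 121 91 71 76 84 88 81 75 72 72 72 74 74 71 72 73 72 73 74 74 73 74 72 73 73 73 72 71 71 73 74 73 72 72 74 75 71 70 69 69 66 66 68 78 87 87 80 82 109 153 182 188 187 187 188 188 186 187 187 189 188 187 187 187 187 187 187
300 188 184 171 149 134 129 133 133 131 132 132 133 132 127 109 82 73 80 86 84 76 71 67 67 67 67 67 67 66 66 66 66 66 66 65 67 65 66 65 65 66 66 67 65 64 65 66 67 66 68 66 66 63 60 61 70 77 84 79 75 105 153 178 186 187 186 187 186 187 185 185 186 187 187 185 184 187 187 188 187
315 185 177 159 149 147 140 133 133 131 130 131 130 131 132 124 102 72 72 82 82 80 75 71 68 68 68 67 67 67 67 71 70 67 68 68 69 67 67 67 68 67 68 68 68 67 69 68 66 64 64 61 60 60 56 64 76 82 79 69 85 132 173 185 187 184 185 186 185 185 186 185 185 186 187 187 186 185 186 187 186
310 47 47 46 54 78 114 148 173 184 190 189 184 164 132 101 72 57 59 59 57 59 62 69 81 89 85 76 67 67 71 73 67 62 63 69 74 70 62 60 66 72 72 66 59 63 67 71 69 61 62 69 70 65 60 62 67 67 67 60 63 67 69 62 56 60 66 68 60 59 65 68 65 60 59 66 64 57 57 60 62 57 52 64 7
[... 208 characters left out ...]
59 61 68 70 60 59 61 66 63 57 56 64 68 64 56 59 65 63 55 56 61 61 54 52 62 77 83 88 94 90 69 43
338 52 53 54 57 78 112 144 170 184 188 190 190 188 172 134 86 58 58 60 59 60 60 70 83 87 87 75 66 64 67 62 61 59 62 68 66 63 59 58 61 60 60 58 59 60 62 60 60 57 57 58 59 58 56 59 60 59 59 55 60 60 57 55 56 56 57 57 53 55 57 56 56 55 58 58 56 54 57 60 60 57 57 66 78 83 74 53 36 33 36
(301, 280) (np.float64(-23.5), np.float64(-19.0)) (np.float64(-16.2), np.float64(-19.9)) [552.2 164.7 101.1]
(347, 280) (np.float64(-23.4), np.float64(24.0)) (np.float64(-16.1), np.float64(25.2)) [570.1 206.4  87.1]
(324, 262) (np.float64(-42.9), np.float64(2.4)) (np.float64(-36.5), np.float64(2.5)) [543.  188.8  91.1]
```

```bash
python3 -m jog '[0,0,0,4,-0.8,0,0,0,0,0,8,-1.6,0,0,0,0,0,10.5,-2.1,-1,0,0,0,0,10.5,-2.1,-4,0,0,0,0,10.5,-2.1,-7,0,0,0,0,10.5,-2.1,-8,0,0,0,0,10.5,-2.1,-8,0,0,0,0,10.5,-2.1,-8,0,0,0,0,10.5,-2.1,-8,0]'
```

```text
time: 13.33
position: [0.5795, 0.1805, 0.1326]
tool_rot: [0.107, 0.994, 0.001, 0.001]
force: [0.8, -0.4, 0.6]
grip_width: 0.999
gripper_force: 0.0
```

```bash
python3 -m jog '[0,0,0,0,-0.05,-2,0,0,0,0,0,-0.05,-3.5,0,0,0,0,0,-0.05,-4,0,0,0,0,0,-0.05,-4.1,0,0,0,0,0,-0.05,-4.1,0]'; python3 -m jog '[0,0,0,0,0,0,0.4,0,0,0,0,0,0,0.7,0,0,0,0,0,0,0.8,0,0,0,0,0,0,0.8,0,0,0,0,0,0,0.8,0,0,0,0,0,0,0.8,0,0,0,0,0,0,0.8]' 25
```

```text
time: 13.75
position: [0.5791, 0.1802, 0.0906]
tool_rot: [0.107, 0.994, 0.0, 0.001]
force: [0.1, -0.3, 0.5]
grip_width: 1.003
gripper_force: 0.0
time: 14.33
position: [0.579, 0.18, 0.0901]
tool_rot: [0.107, 0.994, 0.0, 0.0]
force: [-0.0, 0.3, 5.7]
grip_width: 0.487
gripper_force: 26.3
```

```bash
python3 -m jog '[0,0,0,0,0,0.4,0.8,0,0,0,0,0,0.8,0.8,0,0,0,0,0,1.3,0.8,0,0,0,0,0,2,0.8,0,0,0,0,0,4,0.8,0,0,0,0,0,7,0.8,0,0,0,0,0,10,0.8,0,0,0,0,0,11,0.8,0,0,0,0,0,11,0.8,0,0,0,0,0,11,0.8]' 30; python3 - <<'E'
from h import *
wshot('w7')
p=np.load('w7.npz')['p'].astype(int)
for q in [(324,300),(310,290),(338,310),(324,280)]: print((wdep('w7',*q)*1000).round(1))
for r in (290,310): print(' '.join(map(str,p[r,285:365].sum(1)//3)))
print(' '.join(map(str,p[230:340,322].sum(1)//3)))
E
```

```text
time: 15.17
position: [0.5787, 0.18, 0.1996]
tool_rot: [0.107, 0.994, 0.0, 0.0]
force: [1.0, -0.2, -1.7]
grip_width: 0.478
gripper_force: 31.1
[578.7 180.  199.6] [2.131e-01 9.770e-01 7.000e-04] 15.1667
[602.9 176.6 208.8]
[595.8 170.9 208. ]
[610.8 182.4 209. ]
[591.3 179.1 208.2]
70 61 50 47 42 44 45 44 46 45 44 45 44 43 46 44 44 43 43 43 42 43 44 44 43 43 43 43 44 43 43 42 44 42 40 44 42 42 41 45 43 45 43 46 43 42 43 44 42 47 43 43 44 44 43 46 46 45 43 43 46 43 41 41 42 43 43 44 46 58 69 73 73 72 71 77 98 132 140 104
69 70 65 55 51 50 50 50 50 50 49 49 51 52 49 51 48 48 50 47 48 48 49 47 49 49 49 50 49 46 49 47 47 48 47 48 49 48 48 50 49 48 50 47 49 47 48 49 49 49 50 49 50 51 51 49 49 50 48 50 48 46 44 46 50 50 49 53 62 68 72 70 71 71 71 78 86 87 87 87
46 47 48 47 43 42 46 44 44 42 43 46 46 46 46 45 42 40 43 43 42 44 42 43 45 45 43 38 43 42 40 42 41 41 43 45 43 42 42 39 45 50 54 60 59 57 51 44 43 43 43 49 55 58 60 59 52 44 43 41 42 48 56 58 58 54 47 40 40 43 46 51 56 58 56 49 40 42 42 42 48 52 54 47 41 41 37 37 46 61 69 72 71 71 75 83 86 86 86 87 87 88 85 72 41 22 18 18 15 14
```

```bash
python3 -m jog '[0,0,0,-1.5,-4,0,0.8,0,0,0,-3,-8,0,0.8,0,0,0,-4.5,-12,0,0.8,0,0,0,-6,-16,0,0.8,0,0,0,-7.5,-20,0,0.8,0,0,0,-9,-24,0,0.8,0,0,0,-10.4,-27.8,-1,0.8,0,0,0,-11,-29.8,-4,0.8,0,0,0,-11,-29.8,-8,0.8,0,0,0,-11,-29.8,-12,0.8,0,0,0,-11,-29.8,-15,0.8,0,0,0,-11,-29.8,-16.5,0.8,0,0,0,-11,-29.8,-17.5,0.8,0,0,0,-11,-29.8,-17.9,0.8,0,0,0,-11,-29.8,-17.9,0.8]'
```

```text
time: 16.47
position: [0.4677, -0.118, 0.0194]
tool_rot: [0.107, 0.994, -0.0, -0.001]
force: [0.9, 0.3, 0.4]
grip_width: 0.48
gripper_force: 31.1
```

```bash
python3 -m jog '[0,0,0,0,0,-0.3,0.8,0,0,0,0,0,-0.3,0.8,0,0,0,0,0,-0.3,0.3,0,0,0,0,0,-0.2,0.3,0,0,0,0,0,-0.2,0.3,0,0,0,0,0,1,0.3,0,0,0,0,0,4,0.3,0,0,0,0,0,8,0.2,0,0,0.1,3,-1.5,11,0.2,0,0,0.2,6,-3.5,11.6,0.2,0,0,0.304,10,-5.7,11.6,0.2,0,0,0.304,10,-5.7,11.6,0.2,0,0,0.304,10,-5.7,11.6,0.2]'; python3 - <<'E'
from h import *
wshot('w8')
from workcell import *
c=calibration('top');p,d=snapshot('top');np.savez('top3.npz',p=p,d=d,**c)
a=np.load('w8.npz')['p']
cv2.imwrite('pics/c8.png',np.hstack([a[:,100:560],p[120:320,200:440].repeat(2,0)[:, :]])[:,:,::-1])
E
```

```text
time: 17.55
position: [0.5696, -0.1766, 0.1356]
tool_rot: [-0.044, 0.999, -0.001, -0.001]
force: [-0.9, -0.2, -0.5]
grip_width: 0.801
gripper_force: 0.0
[ 569.6 -176.6  135.6] [-0.088   0.9961 -0.0018] 17.55
```

View pics/c8.png

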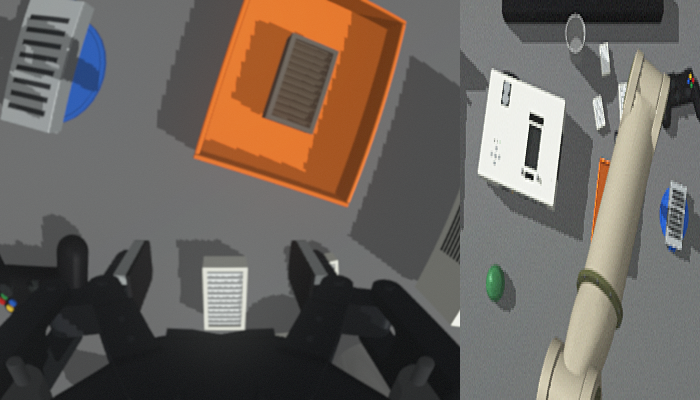

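The dusty filter lies in the tray. The clean filter is at wrist columns 302–348, rows 266–330 (its top face), square with the picture and between the open fingers. In the top view the bay is empty.

```bash
python3 - <<'E'
from h import *
p=np.load('w8.npz')['p'].astype(np.uint8);g=p.min(2)
m=np.zeros_like(g);m[262:338,290:360]=(g[262:338,290:360]>140)
n,l,s,c=cv2.connectedComponentsWithStats(m);k=1+np.argmax(s[1:,4]);print(s[k])
cn=max(cv2.findContours((l==k).astype(np.uint8),0,1)[0],key=cv2.contourArea)
pts=np.array([wpix('w8',*q[0],.024)[:2] for q in cn],np.float32)*1000
print(cv2.minAreaRect(pts))
for r in (275,300,320):
    cols=np.nonzero(l[r]==k)[0]; a,b=wpix('w8',cols.min()-.5,r,.024),wpix('w8',cols.max()+.5,r,.024); print(r,cols.min(),cols.max(),(a[:2]*1000).round(1),(b[:2]*1000).round(1),((a+b)/2*1000)[:2].round(1),np.linalg.norm(a-b)*1000)
t=wpix('w8',324,s[k][1]-.5,.024);print('front',t*1000)
E
```

```text
[ 302  267   46   64 2771]
((678.40625, -163.30738830566406), (76.991455078125, 43.30320739746094), 4.732054710388184)
275 302 347 [ 650.7 -187.6] [ 647.  -144.6] [ 648.9 -166.1] 43.17513934623155
300 303 346 [ 679.5 -184.9] [ 675.8 -141.9] [ 677.6 -163.4] 43.14278222740988
320 303 345 [ 705.  -183.3] [ 701.2 -139.6] [ 703.1 -161.5] 43.89714172900621
front [ 639.609074   -167.47915905   24.        ]
```

```bash
python3 -m jog '[0,0,0,4,0.5,0,0.2,0,0,0,8,1,0,0.2,0,0,0,10.9,1.3,0,0.2,0,0,0,10.9,1.3,-4,0.2,0,0,0,10.9,1.3,-8,0.2,0,0,0,10.9,1.3,-8,0.2,0,0,0,10.9,1.3,-8,0.2,0,0,0,10.9,1.3,-8,0.2]'
```

```text
time: 18.32
position: [0.6778, -0.1621, 0.059]
tool_rot: [-0.044, 0.999, -0.0, 0.001]
force: [0.0, -0.1, 0.5]
grip_width: 0.802
gripper_force: 0.0
```

```bash
python3 -m jog '[0,0,0,0.05,-0.12,-2,0.2,0,0,0,0.05,-0.12,-3.8,0.2,0,0,0,0.05,-0.12,-4.4,0.2,0,0,0,0.05,-0.12,-4.4,0.2,0,0,0,0.05,-0.12,-4.4,0.2,0,0,0,0.05,-0.12,-4.4,0.5,0,0,0,0.05,-0.12,-4.4,0.8,0,0,0,0.05,-0.12,-4.4,0.8,0,0,0,0.05,-0.12,-4.4,0.8,0,0,0,0.05,-0.12,-4.4,0.8,0,0,0,0.05,-0.12,-4.4,0.8]' 30; python3 -m jog '[0,0,0,0,0,1,0.8,0,0,0,0,0,4,0.8,0,0,0,0,0,8,0.8,0,0,0,0,0,12,0.8,0,0,0,0,0,16,0.8,0,0,0,0,0,18.5,0.8,0,0,0,0,0,18.5,0.8,0,0,0,0,0,18.5,0.8]'
```

```text
time: 19.23
position: [0.6791, -0.1636, 0.0142]
tool_rot: [-0.045, 0.999, -0.0, 0.001]
force: [-2.2, 1.1, 7.0]
grip_width: 0.478
gripper_force: 31.0
time: 19.9
position: [0.6789, -0.1638, 0.2002]
tool_rot: [-0.045, 0.999, -0.001, 0.002]
force: [-0.1, -0.1, -0.5]
grip_width: 0.482
gripper_force: 30.6
```

```bash
python3 -m jog '[0,0,-0.1,-2.3,3.3,1,0.8,0,0,-0.2,-4.6,6.6,1,0.8,0,0,-0.304,-6.9,9.9,1,0.8,0,0,-0.304,-9.2,13.2,1,0.8,0,0,-0.304,-11.5,16.5,1,0.8,0,0,-0.304,-13.8,19.8,1,0.8,0,0,-0.304,-16.1,23.1,1,0.8,0,0,-0.304,-18.4,26.4,1,0.8,0,0,-0.304,-20.7,29.7,1,0.8,0,0,-0.304,-23,33,1,0.8,0,0,-0.304,-25,36,1,0.8,0,0,-0.304,-26.4,37.9,1,0.8,0,0,-0.304,-26.4,37.9,1,0.8,0,0,-0.304,-26.4,37.9,1,0.8,0,0,-0.304,-26.4,37.9,1,0.8]'; python3 -c "
from h import *
wshot('w9')
a=np.load('w9.npz')['p'];cv2.imwrite('pics/w9c.png',cv2.resize(a[150:350,210:440,::-1],None,fx=3,fy=3,interpolation=cv2.INTER_NEAREST))"
```

```text
time: 21.15
position: [0.4139, 0.2148, 0.2065]
tool_rot: [0.107, 0.994, -0.001, -0.0]
force: [-0.2, -0.4, -0.4]
grip_width: 0.482
gripper_force: 30.7
[413.9 214.8 206.5] [ 0.2135  0.9769 -0.0017] 21.15
```

View pics/w9c.png

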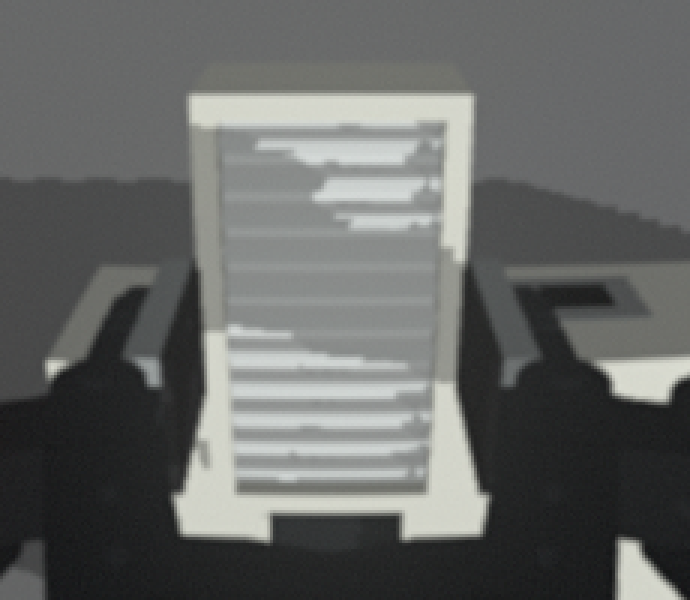

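The held clean filter (columns about 273–368, rows 181–315) hides the bay, so I need a sideways viewpoint. First, where the filter sits in the hand.

```bash
python3 - <<'E'
from h import *
z=np.load('w9.npz');print('K',z['K'][0,0],z['K'][:2,2],'T',(z['T'][:3,3]*1000).round(1),z['T'][:3,:3].round(3).tolist())
g=z['p'].min(2).astype(int);print(g[185,265:280],g[185,360:375],g[174:190,320],g[270:330,320][::1])
Rt=R_.from_quat(z['rot']).as_matrix()
for dz in (.010,.0105,.012):
  for q in [(272.5,183),(367.5,183),(320,181)]:
    w=wpix('w9',*q,z['pos'][2]+dz);print(dz,q,((Rt.T@(w-z['pos']))*1000).round(1))
for q in [(300,186),(340,186),(320,182),(280,200),(320,312)]: print(q,(Rt.T@(wdep('w9',*q)-z['pos'])*1000).round(1))
# bay from top3 depth/darkness
import h
p,W=h.world('top3')
sub=(slice(160,215),slice(245,300))
m=np.zeros((400,640),np.uint8);m[sub]=((p[sub].max(2)<110)&(W[sub][...,2]<.1)&(W[sub][...,2]>.05)).astype(np.uint8)
for c in cv2.findContours(m,0,1)[0]:
    if cv2.contourArea(c)>15:
        pts=np.array([ray('top3',*q[0],.09)[:2] for q in c],np.float32)*1000;print(cv2.boundingRect(c),cv2.minAreaRect(pts))
print(g.shape,p[176:212,262:296].min(2)[::2,::1] if 0 else '')
E
```

```text
K 309.70691628693146 [319.94290644 196.87843374] T [  68.2   -0.3 -141.4] [[0.0, -0.962, -0.274], [1.0, 0.0, -0.0], [0.0, -0.274, 0.962]]
[105 105 104 105 104 103 111 137 177 198 204 202 201 203 202] [203 203 204 203 203 204 197 167 126 104 103 105 106 103 105] [108 109 109 109 108 108 124 164 196 204 204 203 203 204 203 205] [205 208 185 156 142 143 151 170 191 203 208 206 191 156 142 143 150 168
 189 202 206 203 184 156 145 145 153 176 195 206 204 185 156 141 142 148
 169 194 194 167 139 118 109 112 137 171 196 202 202 199 170 114  64  50
  49  50  51  51  50  52]
0.01 (272.5, 183) [ 37.1 -21.1  -9.9]
0.01 (367.5, 183) [ 37.1  20.6 -10. ]
0.01 (320, 181) [ 37.9  -0.3 -10. ]
0.0105 (272.5, 183) [ 37.2 -21.1 -10.4]
0.0105 (367.5, 183) [ 37.2  20.5 -10.5]
0.0105 (320, 181) [ 38.   -0.3 -10.5]
0.012 (272.5, 183) [ 37.5 -20.8 -11.9]
0.012 (367.5, 183) [ 37.6  20.3 -12. ]
0.012 (320, 181) [ 38.4  -0.3 -12. ]
(300, 186) [35.3 -9.1 -8.6]
(340, 186) [35.6  8.5 -9.8]
(320, 182) [37.4 -0.3 -9.5]
(280, 200) [ 28.7 -18.3  -8.2]
(320, 312) [-34.5  -0.2  -6.2]
(265, 182, 16, 23) ((579.6805419921875, 181.80667114257812), (43.87851333618164, 77.3856201171875), 78.08907318115234)
(400, 640)
```

```bash
python3 -m jog '[0,0,0,3.3,-2.3,0,0.8,0,0,0,6.6,-4.6,0,0.8,0,0,0,9.9,-6.9,0,0.8,0,0,0,13.2,-9.2,0,0.8,0,0,0,16,-11.2,0,0.8,0,0,0,16.8,-11.7,0,0.8,0,0,0,16.8,-11.7,0,0.8,0,0,0,16.8,-11.7,0,0.8]'; python3 - <<'E'
from h import *
wshot('w10')
z=np.load('w10.npz');g=z['p'].max(2).astype(int)
ex=np.array([.977,-.213]);ey=np.array([.213,.977]);C=np.array([.579,.180])
# brute listing of dark region on deck near expected bay
uv=[(u,v) for v in range(140,300) for u in range(368,480)]
m=np.zeros(g.shape,np.uint8)
for u,v in uv:
    d=wpix('w10',u,v,.09)[:2]-C
    if abs(d@ex)<.05 and abs(d@ey)<.032 and g[v,u]<140:m[v,u]=1
n,l,s,c=cv2.connectedComponentsWithStats(m)
print(s)
k=1+np.argmax(s[1:,4]);cn=max(cv2.findContours((l==k).astype(np.uint8),0,1)[0],key=cv2.contourArea)
print(cv2.minAreaRect(np.array([wpix('w10',*q[0],.09)[:2] for q in cn],np.float32)*1000))
cv2.imwrite('pics/w10c.png',cv2.resize(z['p'][120:300,300:500,::-1],None,fx=3,fy=3,interpolation=cv2.INTER_NEAREST))
E
```

```text
time: 21.87
position: [0.5821, 0.097, 0.2065]
tool_rot: [0.109, 0.994, -0.001, -0.001]
force: [-0.1, 1.0, -0.3]
grip_width: 0.482
gripper_force: 30.6
[582.1  97.  206.5] [ 0.2163  0.9763 -0.0016] 21.8667
[[     0      0    640    400 252012]
 [   384    140     55     74   3750]
 [   380    218     56      5    238]]
((586.7979736328125, 177.7796630859375), (47.49643325805664, 66.78617095947266), 77.8579330444336)
```

View pics/w10c.png

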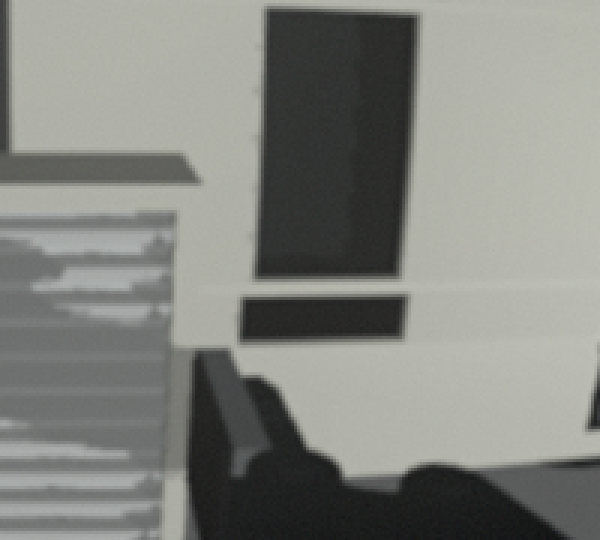

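The bay is clear: corners at wrist pixels of about (388.7,123), (439.3,124.7), (433.3,212.3) and (385,212.3). The row of hook slots is below it.

```bash
python3 - <<'E'
from h import *
z=np.load('w10.npz');g=z['p'].max(2)
m=np.zeros(g.shape,np.uint8);m[121:216,378:446]=g[121:216,378:446]<120
n,l,s,c=cv2.connectedComponentsWithStats(m);k=1+np.argmax(s[1:,4]);print(s[k])
cn=max(cv2.findContours((l==k).astype(np.uint8),0,1)[0],key=cv2.contourArea)
r=cv2.minAreaRect(np.array([wpix('w10',*q[0],.09)[:2] for q in cn],np.float32)*1000);print(r)
P=np.array([wpix('w10',*q,.09)[:2]*1000 for q in [(388.7,123),(439.3,124.7),(433.3,212.3),(385,212.3)]]);print(P.round(1),P.mean(0))
a=P[3]-P[0];b=P[2]-P[1];print([np.degrees(np.arctan2(x[1],x[0])) for x in(a,b)],np.linalg.norm(a),np.linalg.norm(P[1]-P[0]))
print(z['pos'],np.degrees(np.arctan2(*R_.from_quat(z['rot']).as_matrix()[:2,1][::-1])))
E
```

```text
[ 385  123   55   90 4482]
((579.6099853515625, 179.38201904296875), (46.4920539855957, 79.8816146850586), 77.64200592041016)
[[536.7 165.6]
 [545.9 210.5]
 [624.  194.1]
 [613.6 148.9]] [580.04600779 179.79082581]
[np.float64(-12.20602039233379), np.float64(-11.881365348524461)] 78.7305346448357 45.87403802947143
[0.58211703 0.09696392 0.20652055] 77.50676715498022
```

```bash
python3 -m jog '[0,0,0.003,-0.1,4,0,0.8,0,0,0.003,-0.24,7.5,-1,0.8,0,0,0.003,-0.24,8.3,-3,0.8,0,0,0.003,-0.24,8.3,-6,0.8,0,0,0.003,-0.24,8.3,-8.5,0.8,0,0,0.003,-0.24,8.3,-9.5,0.8,0,0,0.003,-0.24,8.3,-9.5,0.8,0,0,0.003,-0.24,8.3,-9.5,0.8,0,0,0.003,-0.24,8.3,-9.5,0.8]'
```

```text
time: 22.67
position: [0.5805, 0.1821, 0.1143]
tool_rot: [0.106, 0.994, 0.001, 0.001]
force: [0.1, -0.7, -0.1]
grip_width: 0.483
gripper_force: 30.7
```

```bash
python3 -m jog '[0,0,0,-0.08,-0.18,0,0.8,0,0,0,-0.08,-0.18,0,0.8,0,0,0,-0.08,-0.18,-0.4,0.8,0,0,0,-0.08,-0.18,-0.8,0.8,0,0,0,-0.08,-0.18,-1.2,0.8,0,0,0,-0.08,-0.18,-1.4,0.8,0,0,0,-0.08,-0.18,-1.4,0.8]'
```

```text
time: 23.25
position: [0.5783, 0.1799, 0.0973]
tool_rot: [0.106, 0.994, -0.0, -0.001]
force: [-0.1, -0.2, -0.3]
grip_width: 0.483
gripper_force: 30.7
```

```bash
python3 -m jog '[0,0,0,0.05,0,-0.2,0.8,0,0,0,0.05,0,-0.4,0.8,0,0,0,0.05,0,-0.55,0.8,0,0,0,0.05,0,-0.55,0.8]'
```

```text
time: 23.58
position: [0.5792, 0.1799, 0.0924]
tool_rot: [0.106, 0.994, -0.0, -0.0]
force: [0.3, -0.6, -0.2]
grip_width: 0.482
gripper_force: 30.7
```

```bash
python3 -m jog '[0,0,0,0,0,-0.1,0.8,0,0,0,0,0,-0.2,0.8,0,0,0,0,0,-0.2,0.8]'
```

```text
time: 23.83
position: [0.5795, 0.18, 0.0922]
tool_rot: [0.106, 0.994, 0.0, 0.0]
force: [-4.7, -1.4, 10.5]
grip_width: 0.476
gripper_force: 31.7
```

```bash
python3 -m jog '[0,0,0,0,0,0.15,0.8,0,0,0,0,0,0.15,0.3,0,0,0,0,0,0.15,0.1,0,0,0,0,0,0.15,0,0,0,0,0,0,0.3,0,0,0,0,0,0,3,0,0,0,0,-2,0.4,7,0,0,0,0,-5,1,11,0,0,0,0,-8,1.7,12,0,0,0,0,-10.5,2.2,12,0,0,0,0,-10.5,2.2,12,0,0,0,0,-10.5,2.2,12,0]'; python3 - <<'E'
from h import *
wshot('w11')
z=np.load('w11.npz')
for q in [(310,275),(338,275),(310,315),(338,315),(324,295),(400,250),(250,240)]: print(q,(wdep('w11',*q)*1000).round(1))
from workcell import *
p,d=snapshot('side')
cv2.imwrite('pics/c11.png',np.hstack([z['p'][150:400,200:500],p[80:330,180:420]])[:,:,::-1])
E
```

```text
time: 24.83
position: [0.4734, 0.2029, 0.2115]
tool_rot: [0.104, 0.995, 0.001, 0.0]
force: [0.7, -0.5, 0.2]
grip_width: 0.998
gripper_force: 0.0
[473.4 202.9 211.5] [0.2077 0.9782 0.002 ] 24.8333
(310, 275) [550.5 176.9  98.5]
(338, 275) [554.6 202.9 101.1]
(310, 315) [598.9 165.8  96.5]
(338, 315) [602.1 194.2 100.3]
(324, 295) [575.6 185.2  98.7]
(400, 250) [548.4 265.9  89.1]
(250, 240) [507.9 128.   89.3]
```

View pics/c11.png

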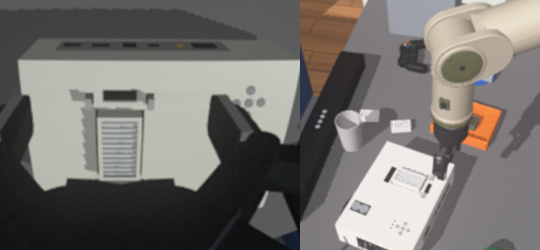

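The clean filter is in the bay, at wrist columns 297–343 and rows 260–330. Checking level and depth against the same view of it flat on the bench.

```bash
python3 - <<'E'
from h import *
for tag,c,hd in(('w8',(.6784,-.1633,4.9),0),('w11',(.5795,.180,-12.3),.09),('w6',(.579,.180,-12.3),.09)):
    a=np.radians(c[2]);ex=np.array([np.cos(a),np.sin(a)]);ey=np.array([-ex[1],ex[0]]);Q=[]
    for v in range(255,335):
        for u in range(285,360):
            w=wdep(tag,u,v);d=w[:2]-c[:2];Q.append((d@ex*1e3,d@ey*1e3,w[2]*1e3))
    Q=np.array(Q)
    # slats+rim by quadrant, upper percentile
    for sx in(-1,1):
        for sy in(-1,1):
            k=(Q[:,0]*sx>10)&(Q[:,0]*sx<36)&(Q[:,1]*sy>8)&(Q[:,1]*sy<19)
            print(tag,sx,sy,k.sum(),np.percentile(Q[k,2],[10,50,90]).round(1))
    k=(abs(Q[:,0])<30)&(abs(Q[:,1])>27)&(abs(Q[:,1])<35);print('  surround L/R',[np.median(Q[k&(Q[:,1]*s>0),2]).round(1) for s in(-1,1)])
z=np.load('w11.npz');g=z['p'].min(2).astype(int);print(g[285,290:350],g[310,290:350])
E
```

```text
w8 -1 -1 263 [19.  20.8 23.1]
w8 -1 1 258 [19.  20.9 23. ]
w8 1 -1 234 [18.8 20.5 23.1]
w8 1 1 225 [19.  20.7 23.1]
  surround L/R [np.float64(-1.1), np.float64(-1.2)]
w11 -1 -1 267 [ 97.   98.8 100.8]
w11 -1 1 261 [ 97.2  99.1 101.1]
w11 1 -1 230 [ 96.9  98.7 101.1]
w11 1 1 234 [ 97.   98.6 101.1]
  surround L/R [np.float64(89.0), np.float64(88.9)]
w6 -1 -1 282 [ 96.9  98.7 100.9]
w6 -1 1 283 [ 96.8  98.8 101.1]
w6 1 -1 228 [ 96.9  98.7 101.1]
w6 1 1 234 [ 96.8  98.5 100.9]
  surround L/R [np.float64(89.0), np.float64(89.0)]
[129 127 127 127 123 107  92 120 165 180 178 176 173 175 174 172 174 173
 173 172 172 171 172 171 171 172 172 173 170 169 169 170 170 172 171 171
 172 172 171 173 172 169 162 146 134 140 154 160 171 179 176 150 115 137
 166 178 181 179 179 180] [126 125 127 126 127 124 110 100 127 162 176 177 172 170 167 167 168 167
 167 168 166 167 168 164 163 164 163 164 163 163 165 165 166 168 168 167
 165 166 168 169 167 161 154 143 136 140 152 171 179 168 137 118 145 172
 179 179 178 177 178 180]
```

The filter is level and at exactly the height the dusty one had when seated. The cover and dusty filter are placed and the arm is clear, so I am handing in.

```bash
python3 -c "
from workcell import *
print(job.sign_off())"
```

```text
the job is handed in; nothing more can be done
None
```

I handed the job in at about 25 s, with no verdict returned: the cover is right way up on the coaster, the dusty filter is in the tray, and the clean filter is level in the bay at the seated height.

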